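# Put the round-ended throwing rib away on its post

### The job

Put the loose round-ended wooden rib away: hang it by its hole on the post that already holds a round-ended rib, so that it lies flat on top of that one. Thread it well onto the post before you let go of it, and leave the loose square-ended rib where it lies.

Things in the scene. Friction and masses are not known exactly. Their poses are not given: they have to be found in the camera images.
- round_rib_mid (a point): The loose rib to put away: flat pale wood, 130 x 50 x 12 mm, a round 30 mm hole through its middle, both ends rounded, about 50 g. Point: centre of the hole, half-way through the thickness (6 mm above the bench as it lies flat). y along the 130 mm length, x across the 50 mm width, z through the hole. Can be gripped across its width right over the hole, the post then passing up between the fingers.
- round_stand: The post to use: fixed dark round base, 136 mm across, 14 mm thick, with an upright 10 mm wide post in its centre, top 66 mm above the bench. A fixed round-ended rib lies threaded on it, upper face 26 mm above the bench. Origin on the post's axis at bench height, z up. A second rib lying flat on it has its centre 32 mm above the bench, with 28 mm of post showing above it; it may point any way.
- square_rib_mid (a point): The other loose rib, to be left alone: flat pale wood, 130 x 50 x 12 mm, a round 30 mm hole through its middle, four square corners. Point: centre of the hole, half-way through the thickness (6 mm above the bench as it lies flat). y along the 130 mm length, x across the 50 mm width, z through the hole.
- square_stand: The other post, not to be used: fixed dark round base, 136 mm across, 14 mm thick, with an upright 10 mm wide post in its centre, top 66 mm above the bench. A fixed square-ended rib lies threaded on it, upper face 26 mm above the bench. Origin on the post's axis at bench height, z up.
Mind the look-alikes: they are no part of the job. What is shaped like the part that bears round_rib_mid but red is not meant.

How it is judged:
On the way:
1. the round-ended rib is threaded on the right post, at least about 9 mm down from its top, while the fingers still hold it (horizontal distance between round_rib_mid and round_stand below 0.013 m and z of round_rib_mid in the frame of round_stand below 0.062 m and contact force between the fingers and round_rib above 0.5 N), for 0.1 s.
At the end, for the whole second after the job is handed in: The round-ended rib is on the post that holds the other round-ended rib: its hole's centre within 13 mm of the post's axis and no higher than 38 mm above the bench (32 when seated), flat within 10 degrees and at rest; the loose square-ended rib is within 30 mm of where it started (horizontal distance between round_rib_mid and round_stand below 0.013 m and z of round_rib_mid in the frame of round_stand below 0.038 m and angle between the z axis of round_rib_mid and the z axis of round_stand, either way round below 0.17 rad and linear speed of round_rib below 0.02 m/s and distance of square_rib_mid from where it was at the start of the episode below 0.03 m); the robot touches nothing.
It fails at once if the loose square-ended rib is moved by more than 30 mm (distance of square_rib_mid from where it was at the start of the episode above 0.03 m).
It also fails if it takes over 35 s, if anything falls off the work surface, if the arm or the gripper's body presses on something with over 40 N, if the wrist force passes 120 N, or if a joint passes its speed limit or range.

### The arm

A 6-joint arm with a two-finger parallel gripper is mounted at the origin on the work surface. World frame = base frame: x ahead of the robot, y to its left, z up, the work surface at z = 0. Lengths are in m, angles in rad, forces in N, time in s.
With the tool pointing down it reaches from about 0.15 to 0.775 m from the base axis. Payload 6.1 kg.
Tool frame: the origin (TCP) lies at the very end of the fingers, on their centre line; the grasp point (between the pads) lies 19 mm behind it; z points along the fingers, y is the line along which they close (so a half turn about z gives the same grasp; the last joint's range is limited). The gripper opens to 85 mm and grips with 20 to 120 N. Pads are 22 mm wide; open, the fingers measure 114 mm over their backs; the gripper's body (76 mm by 85 mm) begins 54 mm behind the grasp point. The pads swing forward as they close: fully open they stand 13 mm farther back than shut.
Start: joints at [1.18, 0.126, -0.04, 1.405, 0, 1.571], TCP at [0.2, 0.485, 0.203] pointing down, gripper open.
Joint ranges: [-2.72, 2.72], [-0.95, 1.95], [-1.27, 1.35], [-1.78, 2.02], [-1.46, 1.47], [-3.14, 3.14]. Speed limits (rad/s): [2.39, 2.39, 3.01, 3.14, 3.14, 3.14].

### API

Orientations are given as a 3x3 rotation matrix whose columns are the frame's x, y, z axes.
In Python, from rig import arm, fingers, telemetry, eyes gives the robot as it stands. Calls block until the motion is done:
- arm.goto(position, orientation): joint-space move of the TCP to a pose.
- arm.line_to(position, rot=None, vel=0.15): straight line of the TCP; rot=None keeps the orientation; vel is the mean speed in m/s.
- arm.set_joints(angles): joint-space move.
- fingers.gripper_to(opening, grasp_force=None): opening from 0.0 (shut) to 1.0 (fully open); grasp_force is the grip in N (None keeps the last); returns when the fingers have stopped.
- arm.sleep(seconds).
- arm.inverse_kinematics(position, orientation): joint angles nearest the present ones, or None.
- telemetry.read_state(): the state.
- eyes.read_camera(name): name is "side" or "top" or "wrist"; returns a dict with "img" (480x640x3 uint8, red, green, blue), "camera_matrix" (3x3 intrinsics, pixels), "position" and "attitude" of the camera in the world. Camera axes: x right, y up, looking along -z (the intrinsics and any distortion apply to the point x, -y, -z); pixel columns grow to the right and rows downward; lengths in m; the calibration is good to about 2 mm. A picture is of the moment at which its call begins. There is no depth.
A pose or a line that the arm cannot do raises arm.Unreachable and nothing moves.
- arm.finish_job(): hands the job in; it is judged then, once.
The state is a dict: "t": time; "joints": joint angles; "dq": joint speeds; "joint_torque": joint torques, N m; "ee_pos": TCP position; "orientation": TCP orientation; "force": force on the tool from outside, world axes, zero at the start; "moment": the same for the moment, N m; "width": opening from 0.0 (shut) to 1.0 (fully open); "gripper_force": force on a finger pad.
Only numpy, scipy, OpenCV 4.12 (cv2) and the standard library are available. Lean on these libraries where they do the work, as an engineer would, in place of code of your own. Each camera call takes 0.05 s, during which the arm holds its last target. There are 200 camera calls.

## Working session

There is one attempt and no reset: what is moved stays moved. The work goes in short steps, each a Python script; the robot and the scene stay as the last script left them, time stands still between calls to the robot, and variables do not carry over. Pictures are saved under pics/ and viewed, at most 10 in all, crops included, and the job is handed in when it is done.

```bash
mkdir -p pics; cat > h.py <<'E'
import numpy as np, cv2
from rig import arm, fingers, telemetry, eyes
def cam(n,save=None):
    c=eyes.read_camera(n)
    if save: cv2.imwrite('pics/'+save,c['img'][:,:,::-1])
    return c
def ray(c,uv,z):
    K=np.array(c['camera_matrix']);R=np.array(c['attitude']);p=np.array(c['position'])
    if R.shape!=(3,3): raise ValueError(R.shape)
    d=np.linalg.solve(K,[uv[0],uv[1],1.]);d=R@np.array([d[0],-d[1],-d[2]])
    return p+d*(z-p[2])/d[2]
E
python3 - <<'E'
from h import *
for n in('top','side'):
    c=cam(n,n+'0.png');print({k:(np.round(v,3).tolist() if k!='img' else 0) for k,v in c.items()})
E
```

```text
{'img': 0, 'camera_matrix': [[464.196, 0.0, 321.578], [0.0, 464.196, 237.978], [0.0, 0.0, 1.0]], 'position': [0.247, -0.043, 1.176], 'attitude': [[-0.003, 0.987, -0.159], [-1.0, -0.002, 0.01], [0.01, 0.159, 0.987]]}
{'img': 0, 'camera_matrix': [[618.425, 0.0, 325.305], [0.0, 618.425, 238.033], [0.0, 0.0, 1.0]], 'position': [-0.234, -0.968, 0.823], 'attitude': [[0.798, 0.346, -0.493], [-0.602, 0.426, -0.675], [-0.023, 0.836, 0.549]]}
```

View pics/top0.png

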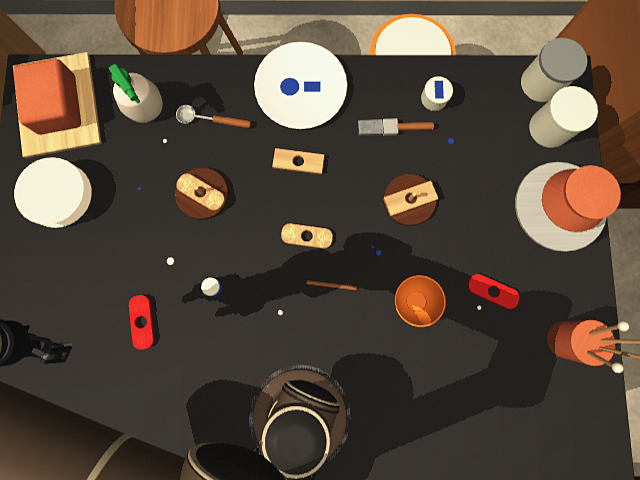

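View pics/side0.png

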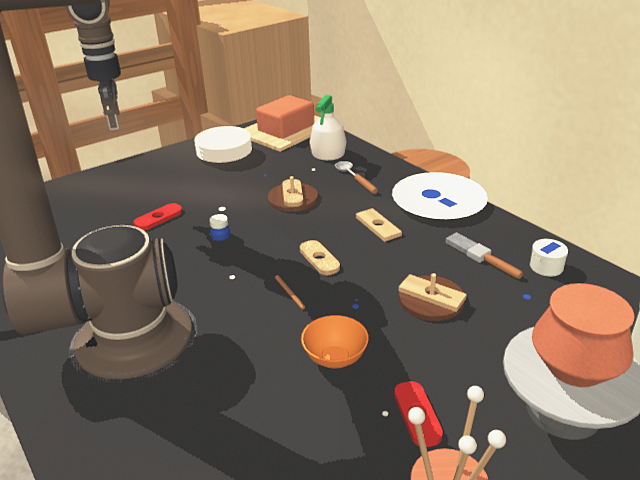

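Both pictures agree. In the top view the candidates are:
- pale rounded rib at (307,236)
- pale square rib at (299,161)
- red ribs at (141,322) and (494,291)
- fixed ribs on the stands at (201,192), apparently round, and (411,199), apparently square

I choose the rib at (307,236) and the stand at (201,192), and check both with a crop and measurements.

```bash
cat > m.py <<'E'
from h import *
def pale(c):
    hsv=cv2.cvtColor(c['img'],cv2.COLOR_RGB2HSV)
    return cv2.inRange(hsv,(12,50,120),(30,190,255))
def comp(m,uv,r=25):
    n,l,s,ce=cv2.connectedComponentsWithStats(m)
    cand=[i for i in range(1,n) if s[i,4]>200 and np.hypot(*(ce[i]-uv))<r]
    i=max(cand,key=lambda i:s[i,4]); return (l==i).astype(np.uint8)
def rect(c,mk,z):
    cnt=max(cv2.findContours(mk,0,cv2.CHAIN_APPROX_NONE)[0],key=len)[:,0]
    P=np.array([ray(c,p,z)[:2] for p in cnt.astype(float)])
    (ct,sz,a)=cv2.minAreaRect((P*1000).astype(np.float32))
    b=cv2.boxPoints((ct,sz,a));e=[b[1]-b[0],b[2]-b[1]];e=max(e,key=np.linalg.norm);e/=np.linalg.norm(e)
    return np.array(ct)/1000,np.sort(sz),e
E
python3 - <<'E'
from m import *
T=cam('top');S=cam('side')
for nm,t,s,z in(('round',(307,236),(320,257),.012),('square',(299,161),(378,224),.012),('rstand',(201,192),(292,192),.026),('sqstand',(411,199),(432,293),.026)):
    for c,uv,k in((T,t,'T'),(S,s,'S')):
        try: print(nm,k,*[np.round(v,3) for v in rect(c,comp(pale(c),uv),z)])
        except Exception as e: print(nm,k,e)
# base discs, dark brown, plane z=.014
for c,uv,k in((T,(201,192),'T'),(S,(292,196),'S')):
    hsv=cv2.cvtColor(c['img'],cv2.COLOR_RGB2HSV)
    m=cv2.inRange(hsv,(3,70,40),(30,255,255))
    m=cv2.morphologyEx(m,cv2.MORPH_CLOSE,np.ones((5,5)))
    try:
        mk=comp(m,uv);cnt=max(cv2.findContours(mk,0,cv2.CHAIN_APPROX_NONE)[0],key=len)
        P=np.array([ray(c,p,.014)[:2] for p in cnt[:,0].astype(float)])
        (x,r)=cv2.minEnclosingCircle((P*1000).astype(np.float32));print('base',k,x,r,cv2.fitEllipse((P*1000).astype(np.float32)))
    except Exception as e: print(e)
I=T['img'][140:260,160:450,::-1]
cv2.imwrite('pics/crop1.png',cv2.resize(I,None,fx=2.75,fy=2.75,interpolation=cv2.INTER_CUBIC))
E
```

```text
round T [ 0.442 -0.017] [ 52.784 130.271] [0.139 0.99 ]
round S [ 0.437 -0.022] [ 58.513 146.251] [0.142 0.99 ]
square T [0.64  0.006] [ 53.538 130.557] [0.129 0.992]
square S [ 0.635 -0.   ] [ 63.588 148.619] [0.134 0.991]
rstand T [0.553 0.254] [ 52.882 131.067] [0.517 0.856]
rstand S [0.553 0.253] [ 52.556 168.127] [0.519 0.854]
sqstand T [ 0.536 -0.282] [ 53.718 133.303] [ 0.337 -0.941]
sqstand S [ 0.545 -0.282] [ 96.619 136.335] [ 0.332 -0.943]
base T (552.2247924804688, 256.0328063964844) 70.73529052734375 ((553.3102416992188, 254.67440795898438), (134.29434204101562, 137.3272705078125), 118.39545440673828)
base S (560.3617553710938, 259.1815185546875) 97.88428497314453 ((552.1866455078125, 251.62486267089844), (129.54795837402344, 180.7130889892578), 148.27488708496094)
```

View pics/crop1.png

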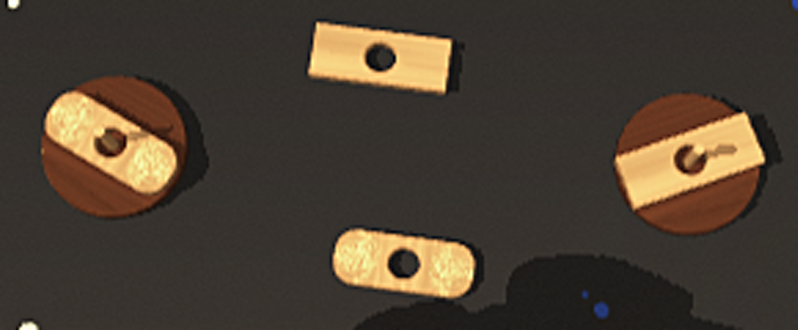

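The crop shows the loose round-ended rib at crop (404,263), the square-ended rib at (380,57), the round stand on the left at (112,145) and the square stand on the right. The measured sizes fit (52x130 mm, base 136 mm). Going to grasp.

```bash
cat >> h.py <<'E'
def rot(y2):
    y=np.array([y2[0],y2[1],0.]);y/=np.linalg.norm(y);z=np.array([0,0,-1.])
    return np.c_[np.cross(y,z),y,z]
def best(p,y2):
    q0=np.array(telemetry.read_state()['joints']);o=[]
    for s in(1,-1):
        R=rot(s*np.array(y2));q=arm.inverse_kinematics(p,R)
        if q is not None:o.append((abs(np.array(q)-q0).max(),s,R))
    return min(o,key=lambda a:a[0])[2]
def st():
    s=telemetry.read_state();print({k:np.round(s[k],3).tolist() for k in('t','ee_pos','force','width','gripper_force')})
E
python3 - <<'E'
from h import *
p=np.array([.442,-.017,.12]);R=best(p,(.99,-.139))
arm.goto(p,R);st();fingers.gripper_to(.85,40)
cam('wrist','w1.png')
arm.line_to([*p[:2],.002]);st()
fingers.gripper_to(0.,40);st()
arm.line_to([*p[:2],.12]);st()
cam('wrist','w2.png');cam('side','s2.png')
a,b,c=[cv2.imread('pics/'+f) for f in('w1.png','w2.png','s2.png')]
cv2.imwrite('pics/m2.png',np.hstack([cv2.resize(x,(400,300)) for x in(b,c)]))
E
```

```text
{'t': 2.233, 'ee_pos': [0.442, -0.016, 0.12], 'force': [0.714, -0.344, -0.052], 'width': 1.0, 'gripper_force': 0.0}
{'t': 3.508, 'ee_pos': [0.443, -0.017, 0.003], 'force': [-0.257, 0.528, 0.912], 'width': 0.857, 'gripper_force': 0.0}
{'t': 4.192, 'ee_pos': [0.442, -0.017, 0.002], 'force': [-0.196, 0.627, -0.383], 'width': 0.002, 'gripper_force': 0.0}
{'t': 5.125, 'ee_pos': [0.441, -0.017, 0.119], 'force': [0.098, -0.141, 0.027], 'width': 0.005, 'gripper_force': 0.0}
```

View pics/m2.png

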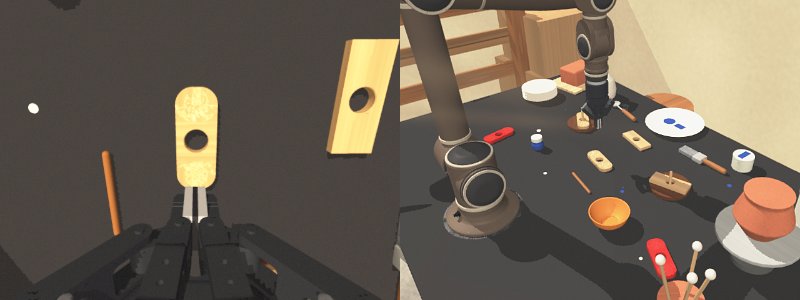

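The left half (wrist) shows the shut fingers at (195,215) with the rib still on the bench, its hole at (196,140). The grasp missed, so I'm checking where the rib lies relative to the TCP.

```bash
python3 - <<'E'
from m import *
st()
for n,uv,r in(('wrist',(312,220),60),('side',(320,257),30)):
    c=cam(n)
    if n=='wrist': print(np.round(c['position'],3),np.round(c['attitude'],3).tolist(),np.round(c['camera_matrix'],1).tolist())
    mk=comp(pale(c),uv,r);print(n,*[np.round(v,4) for v in rect(c,mk,.012)])
    if n=='wrist':
        # where TCP projects
        K=np.array(c['camera_matrix']);t=np.array(c['attitude']).T@(np.array(telemetry.read_state()['ee_pos'])-c['position'])
        u=K@[t[0],-t[1],-t[2]];print('tcp px',u[:2]/u[2])
w=cv2.imread('pics/w1.png');c['img']=w
E
```

```text
{'t': 5.225, 'ee_pos': [0.441, -0.017, 0.119], 'force': [0.371, 0.016, -0.111], 'width': 0.001, 'gripper_force': 0.0}
[0.453 0.065 0.291] [[0.99, 0.13, 0.047], [-0.138, 0.938, 0.318], [-0.002, -0.321, 0.947]] [[375.7, 0.0, 311.9], [0.0, 375.7, 241.2], [0.0, 0.0, 1.0]]
wrist [ 0.4427 -0.0155] [ 51.3122 129.5215] [0.1381 0.9904]
tcp px [312.39144632 287.21950775]
side [ 0.4372 -0.0222] [ 58.5127 146.2509] [0.1416 0.9899]
```

View pics/w1.png

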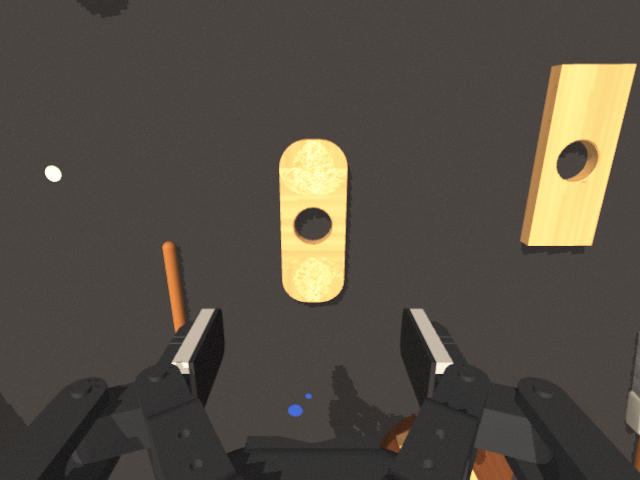

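The rib is unmoved and the TCP was on centre. At 50 mm opening the fingertips stand back from the nominal TCP and passed over the 12 mm rib. I'll narrow the fingers, go lower in small force-checked steps, then close.

```bash
python3 - <<'E'
from h import *
fingers.gripper_to(.7,40)
x,y=.4425,-.016
arm.line_to([x,y,.004],vel=.2)
f0=telemetry.read_state()['force'][2]
z=.002
while z>-.009:
    arm.line_to([x,y,z],vel=.03);s=telemetry.read_state();df=s['force'][2]-f0
    print(round(z,4),round(s['ee_pos'][2],4),round(df,2))
    if abs(df)>3: z+=.0015;arm.line_to([x,y,z],vel=.03);break
    z-=.002
fingers.gripper_to(0.,40);st()
s=telemetry.read_state()
if s['width']>.3: arm.line_to([x,y,.13],vel=.15);st();cam('wrist','w3.png')
E
```

```text
0.002 0.0029 0.52
0.0 0.0001 0.01
-0.002 -0.0022 0.59
-0.004 -0.0042 0.43
-0.006 -0.0062 1.39
-0.008 -0.0082 -1.04
{'t': 8.75, 'ee_pos': [0.443, -0.016, -0.008], 'force': [0.183, -0.352, -0.567], 'width': -0.0, 'gripper_force': 0.0}
```

```bash
python3 - <<'E'
from h import *
S=cam('side');w=cam('wrist')
a=cv2.resize(S['img'][180:300,240:400,::-1],(400,300),interpolation=cv2.INTER_CUBIC)
cv2.imwrite('pics/m4.png',np.hstack([a,cv2.resize(w['img'][:,:,::-1],(400,300))]))
st()
E
```

```text
{'t': 8.85, 'ee_pos': [0.442, -0.016, -0.008], 'force': [-0.386, 0.309, 0.333], 'width': -0.001, 'gripper_force': 0.0}
```

View pics/m4.png

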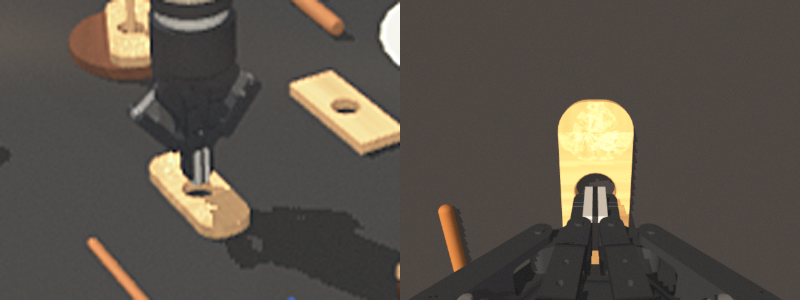

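The left half (side crop) shows the shut fingertips at crop (200,183), i.e. full-image (320,253), still above the rib top with the hole at crop (198,190). The true tips sit higher than `ee_pos` claims, so I'm measuring that offset.

```bash
python3 - <<'E'
from h import *
S=cam('side');W=cam('wrist')
def pj(c,X):
    t=np.array(c['attitude']).T@(np.array(X)-c['position']);u=np.array(c['camera_matrix'])@[t[0],-t[1],-t[2]];return np.round(u[:2]/u[2],1)
for z in(-.008,0,.01,.02,.03): print(z,pj(S,[.4425,-.016,z]),pj(W,[.4425,-.016,z]))
# wrist view: bright pad tip pixels near the columns of the fingers
h=cv2.cvtColor(W['img'],cv2.COLOR_RGB2HSV);m=cv2.inRange(h,(0,0,150),(180,45,255));m[:, :260]=0;m[:,370:]=0;m[:270]=0
v,u=np.nonzero(m);print('wrist pads',u.min(),u.max(),v.min(),v.max())
h=cv2.cvtColor(S['img'],cv2.COLOR_RGB2HSV);m=cv2.inRange(h,(0,0,110),(180,60,255))[225:265,305:335]
v,u=np.nonzero(m);print('side pads',u.min()+305,u.max()+305,v.min()+225,v.max()+225)
E
```

```text
-0.008 [319.1 261.5] [312.2 287.1]
0 [319.  258.7] [312.2 294.4]
0.01 [318.9 255.2] [312.3 304.3]
0.02 [318.7 251.6] [312.3 315.3]
0.03 [318.6 248. ] [312.3 327.7]
wrist pads 292 331 299 356
side pads 306 323 239 253
```

```bash
python3 - <<'E'
from h import *
S=cam('side');W=cam('wrist')
def P(c):
    K=np.array(c['camera_matrix']);R=np.array(c['attitude']).T;F=np.diag([1,-1,-1.])
    return K@F@np.c_[R,-R@np.array(c['position'])]
for s in((317,253),(319,253),(321,253)):
    X=cv2.triangulatePoints(P(W),P(S),np.array([[311.5],[299.]]),np.array([[float(s[0])],[s[1]]]));X=(X[:3]/X[3]).ravel();print(s,np.round(X,4))
fingers.gripper_to(.68,40)
x,y=.4425,-.016
z=-.008;f0=telemetry.read_state()['force'][2]
while z>-.05:
    z-=.003;arm.line_to([x,y,z],vel=.05);s=telemetry.read_state();df=s['force'][2]-f0
    if abs(df)>4: break
print(round(z,4),round(s['ee_pos'][2],4),round(df,2))
z+=.003;arm.line_to([x,y,z],vel=.03)
fingers.gripper_to(0.,40);st()
E
```

```text
(317, 253) [ 0.4418 -0.0107  0.0137]
(319, 253) [ 0.4445 -0.0128  0.0132]
(321, 253) [ 0.4473 -0.0148  0.0127]
-0.035 -0.0332 19.72
{'t': 12.367, 'ee_pos': [0.443, -0.016, -0.031], 'force': [-2.075, 0.97, 10.641], 'width': 0.575, 'gripper_force': 47.02}
```

Gripped (width 0.575 ≈ 49 mm, 47 N). The rib centre is about 37 mm above the reported TCP. Lifting, going over the post, aligned with the lower rib, then looking.

```bash
python3 - <<'E'
from m import *
arm.line_to([.4425,-.016,.09],vel=.2);st()
p=np.array([.553,.2545,.09]);R=best(p,(.855,-.519))
arm.goto(p,R);st()
W=cam('wrist','w5.png');S=cam('side')
for c,n in((W,'w'),(S,'s')):
    print(n,np.round(c['position'],3))
a=cv2.resize(S['img'][100:250,200:400,::-1],(400,300),interpolation=cv2.INTER_CUBIC)
cv2.imwrite('pics/m5.png',np.hstack([a,cv2.resize(W['img'][:,:,::-1],(400,300))]))
E
```

```text
{'t': 13.125, 'ee_pos': [0.442, -0.016, 0.089], 'force': [-0.757, 0.104, -0.958], 'width': 0.575, 'gripper_force': 41.473}
{'t': 14.25, 'ee_pos': [0.552, 0.254, 0.089], 'force': [-0.742, -0.293, -0.573], 'width': 0.572, 'gripper_force': 41.447}
w [0.595 0.325 0.261]
s [-0.234 -0.968  0.823]
```

View pics/m5.png

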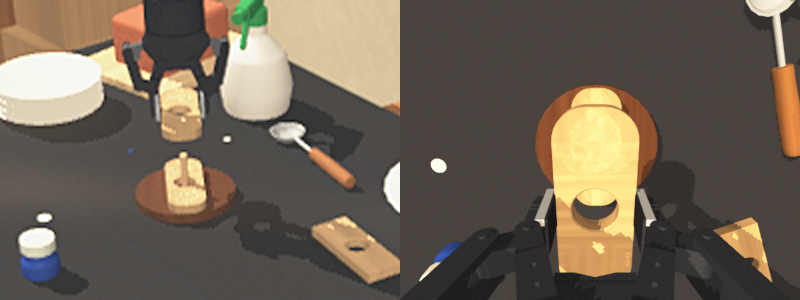

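The rib hangs flat in the fingers. Its hole is at wrist (312,331) and side (291,154), and the stand is below it. I'm computing the hole's position against the post axis.

```bash
python3 - <<'E'
from m import *
W=cam('wrist');S=cam('side')
for z in(.129,.132,.135):
    print(z,'hole',ray(W,(312,331),z)[:2].round(4),'tip+65mm',(ray(W,(312,167),z)[:2]+.065*np.array([-.519,-.855])*np.sign(np.dot(ray(W,(312,167),z)[:2]-[.553,.2545],[.519,.855]))).round(4),'side hole',ray(S,(291,154),z)[:2].round(4))
# width check at the rib's top face
print(1e3*np.linalg.norm(ray(W,(243,230),.132)-ray(W,(383,230),.132)))
m=pale(W);print([int(np.ptp(np.nonzero(m[r,200:420])[0])) for r in(210,230,250,270)], np.nonzero(m[:,312])[0].min())
# side crop, stand post: base of fixed rib, check stand again from the wrist: disc front edge
h=cv2.cvtColor(W['img'],cv2.COLOR_RGB2HSV);d=cv2.inRange(h,(3,100,40),(14,255,140));cn=max(cv2.findContours(d,0,cv2.CHAIN_APPROX_NONE)[0],key=len)[:,0]
d=np.array([p for p in cn if p[1]<260 and (p[0]<240 or p[0]>385 or p[1]<150)])
Q=np.array([ray(W,p.astype(float),.014)[:2] for p in d])
from scipy.optimize import least_squares
r=least_squares(lambda v:np.hypot(Q[:,0]-v[0],Q[:,1]-v[1])-.068,[.553,.2545],loss='soft_l1',f_scale=.002);print('disc',r.x,np.median(abs(r.fun)))
E
```

```text
0.129 hole [0.5522 0.2524] tip+65mm [0.5528 0.2533] side hole [0.56   0.2577]
0.132 hole [0.5532 0.254 ] tip+65mm [0.553  0.2536] side hole [0.5565 0.2524]
0.135 hole [0.5542 0.2556] tip+65mm [0.5532 0.2539] side hole [0.5531 0.2471]
50.638088254064996
[185, 153, 138, 136] 139
disc [0.55369271 0.25427917] 0.0007974495009882426
```

The hole is within 2 mm of the post axis. Threading it on with force checks, seating, releasing and retreating.

```bash
python3 - <<'E'
from m import *
x,y=.5535,.2543
arm.line_to([x,y,.04],vel=.15);f0=telemetry.read_state()['force'][2]
z=.04
while z>-.009:
    z-=.005 if z>.003 else .002
    arm.line_to([x,y,z],vel=.06);s=telemetry.read_state();df=s['force'][2]-f0
    if abs(df)>4: break
print(round(z,4),round(df,2));arm.sleep(.15);st()
if z<.002:
    fingers.gripper_to(.75);st()
    arm.line_to([x,y,.15],vel=.15);st()
S=cam('side');W=cam('wrist')
a=cv2.resize(S['img'][100:250,200:400,::-1],(400,300),interpolation=cv2.INTER_CUBIC)
cv2.imwrite('pics/m6.png',np.hstack([a,cv2.resize(W['img'][:,:,::-1],(400,300))]))
E
```

```text
-0.006 5.64
{'t': 17.833, 'ee_pos': [0.554, 0.254, -0.005], 'force': [-1.704, 0.137, 5.604], 'width': 0.571, 'gripper_force': 43.169}
{'t': 18.133, 'ee_pos': [0.553, 0.254, -0.006], 'force': [0.364, 0.227, 0.348], 'width': 0.746, 'gripper_force': 0.0}
{'t': 19.325, 'ee_pos': [0.553, 0.254, 0.149], 'force': [-0.191, 0.168, 0.162], 'width': 0.748, 'gripper_force': 0.0}
```

View pics/m6.png

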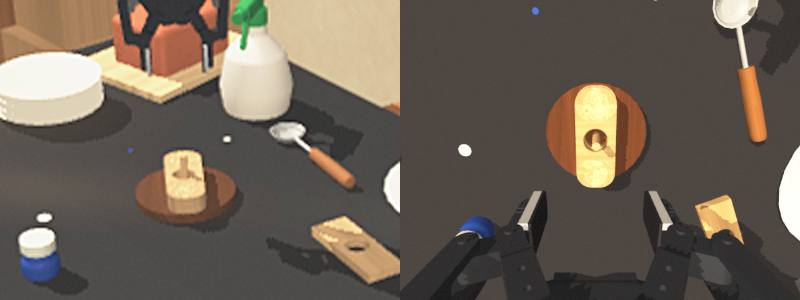

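The picture shows the rib flat on the lower rib, with the post up through its hole (side crop (183,165), wrist crop (595,140)). The gripper is clear and the square-ended rib is untouched.

```bash
python3 -c "
from rig import arm
print(arm.finish_job())"
```

```text
the job is handed in; nothing more can be done
None
```

The round-ended rib now lies flat on top of the other one on the round stand; I let go of it only once it was fully threaded and seated, left the square-ended rib alone, and handed the job in at about 19 s of the 35 s; the verdict was not shown.

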